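# Set the attenuator dial by clicks and open the shutter

## Robot

A 6-joint arm with a two-finger parallel gripper is mounted at the origin on the work surface. World frame = base frame: x ahead of the robot, y to its left, z up, the work surface at z = 0. Lengths are in m, angles in rad, forces in N, time in s.
With the tool pointing down it reaches from about 0.375 to 0.975 m from the base axis. Payload 3.8 kg.
Tool frame: the origin (TCP) lies at the very end of the fingers, on their centre line; the grasp point (between the pads) lies 19 mm behind it; z points along the fingers, y is the direction in which the jaws open and shut (so a half turn about z gives the same grasp; the last joint's range is limited). The gripper opens to 88 mm and grips with 3 to 60 N. Pads are 18 mm wide; open, the fingers measure 123 mm over their backs; the gripper's body (75 mm by 187 mm) begins 45 mm behind the grasp point.
Start: joints at [1.263, 0.264, 1.604, -0, 1.274, -0.037], TCP at [0.181, 0.65, 0.211] pointing down, gripper open.
Joint ranges: [-2.63, 2.63], [-0.94, 2.18], [0.31, 2.57], [-1.31, 4.45], [0, 2.66], [-2.55, 2.55]. Speed limits (rad/s): [2.57, 2.57, 3.14, 3.14, 3.14, 3.14].

## Interface

Orientations are given as a unit quaternion [w, x, y, z].
In Python, from rig import get_state, snapshot, calibration, finish_job, look_for gives the robot as it stands. The module is installed in compiled form; this text tells all that it offers.
- The arm moves only by the tool apply_moves, never from a script. Its argument "moves" is a list of rows, each an object with "jaw": the opening, from 0 (shut) to 1 (fully open); "linear": the shift along the tool's x, y, z in cm, a list of three; "turn": the turn about the tool's z in degrees. A call has 1 to 10 rows; each row is the pose to reach, as a shift and turn from the pose measured when the call began, along the tool's axes at that moment; what a row does not reach only later rows make up. A row lasts 1/10 s, in which the tool goes at most 50 mm and 8.59 degrees, less where a joint would pass 70% of its speed; a pose out of reach is approached as far as the arm can. A call with a gripper value outside its range is refused whole. The fingers move at their own pace and stop on an object; "squeeze" is the grip in N (left out, the last holds). Time passes only in rows, so rows that repeat a pose let the fingers close. It gives the time, the measured TCP pose, the force and the opening at its end, in the units of the state.
- get_state(): the state, without advancing time (a new reading comes with each control period).
- snapshot(name): name is "side" or "top"; returns (picture, depth): 420x560x3 uint8, red, green, blue; 420x560 float32, m along the optical axis (not along the pixel's ray), 0 where there is no reading.
- calibration(name): a dict with "fx", "fy", "cx", "cy" (pixels), "pose" (4x4, takes a point from camera to world coordinates). Camera axes: x right, y up, looking along -z (the intrinsics and any distortion apply to the point x, -y, -z); pixel columns grow to the right and rows downward; lengths in m; the calibration is good to about 2 mm. A picture is of the moment at which its call begins. calibration takes no time and is no camera call.
- finish_job(): hands the job in, once; it reports no verdict.
Trained networks look in the newest picture that a camera, given by its name, has taken for a name from the list of things; names that differ only in an ending like _2 or _b are one class to them, and where a whole thing is asked for, a point or a joint stands for the part that bears it (a point fixed in the world has none). Each returns a list of dicts, best first, with "confidence" (0 to 1); they miss things now and then, are a little off and sometimes report something else, mostly with a low value. They report only what shows in the picture. A call takes as long as a camera call.
- look_for(camera, label): "xyz" ([x, y, z] in m, in world coordinates, good to about 4 mm: the middle of the surface that is visible of it).
The state is a dict: "time_s": time; "joint_positions": joint angles; "joint_velocities": joint speeds; "joint_torque": joint torques, N m; "ee_pos": TCP position; "eef_rot": TCP orientation; "force": force on the tool from outside, world axes, zero at the start; "torque": the same for the moment, N m; "width": opening from 0.0 (shut) to 1.0 (fully open).
Only numpy, scipy, OpenCV 4.12 (cv2) and the standard library are available. Lean on these libraries where they do the work, as an engineer would, in place of code of your own. Each camera call takes 0.05 s, during which the arm holds its last target. There are 200 camera calls.

## Task

On the light source, turn the attenuator dial anticlockwise back to its stop (feel for it and do not force the dial against it), then count five clicks clockwise from the stop. With the dial resting in the fifth click, push the shutter tab all the way away from the front to open the shutter; leave the other things on the bench where they are.

Things in the scene. Friction and masses are not known exactly. Their poses are not given: they have to be found in the camera images.
- lightsource: Bench light source: flat white and grey box 240 (x) x 270 (y) x 75 (z) mm, fixed to the bench, front (-x) roughly towards the robot. Origin: centre of its underside; x to its rear, y to its left seen from the robot, z up. On its flat top: round black dial at (0, -60) mm, black shutter tab in a slot at (-30..0, 70) mm, scale window at (85, -60) mm.
- dial_axis (a point): Point on the vertical axis of the attenuator dial, 30 mm above the top of the box (the height to grip); fixed to the box. The dial is a round finely fluted black cylinder, 40 mm in diameter, its silver top 42 mm above the box, with nothing to tell its angle. Clockwise, seen from above, counts up. Clicks are 20 degrees (0.349 rad) apart, with room for 12.
- dial_top (a point): Centre of the dial's top, 42 mm above the box. Feel: at the start the dial rests 2 to 4 clicks above its stop. It resists with about 0.1 to 0.25 N m, then springs into the next rest (the click). The anticlockwise stop is sprung: met 0.05 rad past rest 0, it pushes back with about 5 N m per rad; let go, the dial returns to rest 0. Forced 20 degrees past rest 0 (over 1 N m) it is damaged.
- scale_mark (a point): Thin steel mark in the scale window, driven by the dial: it moves only 0.25 mm per click along the light source's +y, too little to be read reliably. In the light source's frame it stands at y = -63 mm with the dial at rest 0, and at -61.75 mm with the dial in the fifth click.
- shutter (a joint): Shutter slide: 0 = shut (front end), grows as the tab is pushed along the light source's +x, 0.030 m = fully open, at a hard end. Slides with about 2 N friction and stays where it is left.
- shutter_tab (a point): Centre of the top of the shutter tab, a black block 14 (x) x 30 (y) mm that stands 23 mm above the top of the light source; moves with it.
- cuvette_box: Bystander, loose: small square box with white lid, 47 x 47 x 22 mm, on the light source's rear left corner. Origin at underside centre.
- vial: Bystander, loose: amber vial, 28 mm wide, 55 mm tall, standing left of the light source. Origin at underside centre.
- beaker: Bystander, loose: glass beaker 70 mm wide, 90 mm tall, standing right of the light source. Origin at underside centre.
- wash_bottle: Bystander, loose: white bottle 64 mm wide, 150 mm tall, to the left. Origin at underside centre.
- screwdriver: Bystander, loose: screwdriver 180 mm long lying on the bench to the right.
- dish: Bystander, loose: white ceramic dish 90 mm wide, 20 mm high, to the right. Origin at underside centre.
- reagent_jar: Bystander, loose: white jar with black cap, 66 mm wide, 75 mm tall, to the left. Origin at underside centre.

How it is judged:
On the way, in this order (a step that is already met when the one before it is completed fails the run):
1. the dial has been turned back to its stop (rest 0) (y of scale_mark in the frame of lightsource below -0.062925 m), for 0.1 s.
2. the dial stands in the fifth click, the shutter still shut (y of scale_mark in the frame of lightsource between -0.0618375 and -0.0616625 m and value of joint shutter below 0.01 m), for 0.2 s.
3. the shutter is pushed fully open, the dial still in the fifth click (y of scale_mark in the frame of lightsource between -0.0618375 and -0.0616625 m and value of joint shutter above 0.027 m), for 0.2 s.
At the end, for the whole second after the job is handed in: The dial rests in the fifth click from its stop (scale mark within 0.35 of a click, 0.09 mm), the shutter is open by more than 27 of its 30 mm (all of step 3); the robot touches nothing.
It fails at once if the dial is forced against its stop (more than 20 degrees past rest 0) (y of scale_mark in the frame of lightsource below -0.06325 m).
It fails at once if the shutter is opened before the dial has been set (value of joint shutter above 0.015 m and not (y of scale_mark in the frame of lightsource between -0.0619 and -0.0616 m)).
It fails at once if a bystander is moved by more than 30 mm (distance of any of cuvette_box, vial, beaker, wash_bottle, screwdriver, dish, reagent_jar from where it was at the start of the episode above 0.03 m).
It also fails if it takes over 72 s, if anything falls off the work surface, if the arm or the gripper's body presses on something with over 40 N, if the wrist force passes 120 N, or if a joint passes its speed limit or range.

## Working session

There is one attempt and no reset: what is moved stays moved. The work goes in short steps, Python scripts to look and compute and a tool call to move; the robot and the scene stay as the last step left them, time stands still between calls to the robot, and variables do not carry over. Pictures are saved under pics/ and viewed, about 8 in all and at most 12, crops included, and the job is handed in when it is done.

Besides the shell and the picture viewer there is one more tool, called after "Call:" by a JSON object that holds its "fn" and its "kwargs". apply_moves: Moves the arm, as the interface text tells. Its arguments: {"type":"object","properties":{"moves":{"type":"array","items":{"type":"object","properties":{"jaw":{"type":"number"},"linear":{"type":"array","items":{"type":"number"}},"turn":{"type":"number"}}}},"squeeze":{"type":"number"}},"required":["moves"]}

```bash
mkdir -p pics; python3 - <<'E'
from rig import *
import cv2,numpy as np
for n in("top","side"):
    p,d=snapshot(n); cv2.imwrite(f"pics/{n}0.png",p[:,:,::-1]); np.save(f"{n}_d.npy",d)
    c=calibration(n); print(n,c["fx"],c["cx"],c["cy"],np.round(c["pose"],3).tolist())
    for l in("lightsource","dial_top","shutter_tab","cuvette_box","vial","beaker"):
        print(l,[(np.round(r["xyz"],4).tolist(),round(r["confidence"],2)) for r in look_for(n,l)[:2]])
s=get_state(); print(s)
E
```

```text
top 439.991904371016 279.5889789993078 209.20052792889587 [[-0.076, 0.971, -0.228, 0.245], [-0.997, -0.075, 0.01, 0.004], [-0.007, 0.228, 0.974, 1.214], [0.0, 0.0, 0.0, 1.0]]
lightsource [([0.4892, 0.0057, 0.0728], 0.97)]
dial_top [([0.4915, 0.0073, 0.0733], 0.9), ([0.5747, 0.0993, 0.099], 0.73)]
shutter_tab []
cuvette_box [([0.5737, 0.1016, 0.1028], 0.58)]
vial [([0.4343, 0.1665, 0.0552], 0.5)]
beaker [([0.5605, -0.1873, 0.0476], 0.87)]
side 464.3204100638502 273.96944707927025 209.03585921008096 [[0.982, 0.13, -0.136, 0.307], [-0.187, 0.588, -0.787, -1.104], [-0.022, 0.799, 0.601, 0.946], [0.0, 0.0, 0.0, 1.0]]
lightsource [([0.485, -0.0561, 0.0709], 0.57)]
dial_top [([0.4863, -0.0527, 0.0743], 0.75)]
shutter_tab [([0.4597, 0.0647, 0.088], 0.56)]
cuvette_box [([0.5721, 0.0882, 0.096], 0.61), ([0.485, -0.0543, 0.0727], 0.57)]
vial [([0.309, 0.3631, 0.0457], 0.34)]
beaker [([0.5501, -0.2, 0.0607], 0.79)]
{'time_s': 0.7, 'joint_positions': array([ 1.26306185e+00,  2.63855267e-01,  1.60397442e+00, -8.41561517e-06,
        1.27369983e+00, -3.68911245e-02]), 'joint_velocities': array([-6.41962029e-04, -2.38985307e-04, -1.30220072e-03,  1.23592110e-03,
       -1.73537723e-04, -4.21013890e-05]), 'joint_torque': array([-3.32613945e-04, -5.01852608e+01, -3.57145679e+01,  7.30366423e-02,
        1.86478347e-02, -4.56727537e-05]), 'ee_pos': array([0.18059422, 0.65040324, 0.21134973]), 'eef_rot': array([9.37708651e-06, 1.35006919e-01, 9.90844655e-01, 3.04133558e-05]), 'force': array([-0.53164357, -0.74646859,  0.64025255]), 'torque': array([-0.01492498, -0.00255074, -0.0199281 ]), 'width': 0.9992081737323004}
```

View pics/top0.png

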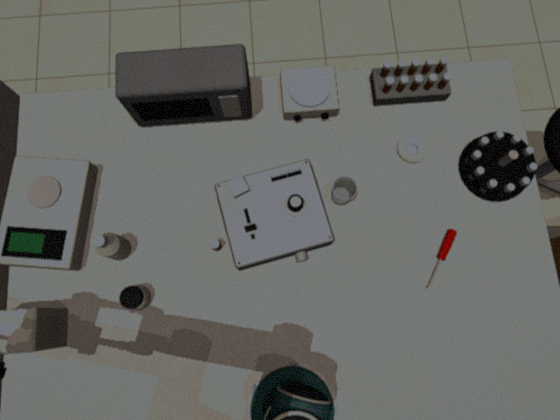

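View pics/side0.png

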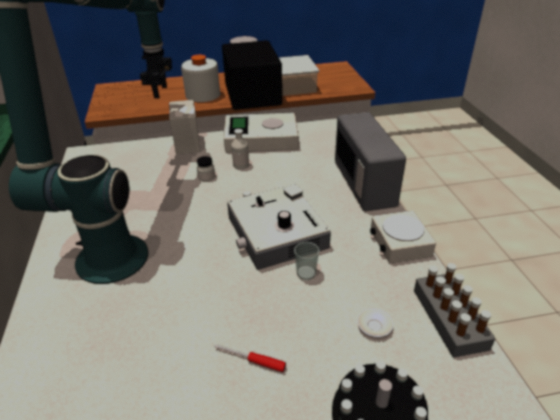

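The top picture shows the box with corners at about (216,183), (309,160), (333,241) and (238,268). The dial is at (295,203), the tab at (250,227), the cuvette box at (233,186) and the beaker at (343,190). The side picture shows the dial at (284,217). Next I'll measure these points by intersecting pixel rays with the known heights.

```bash
cat > h.py <<'E'
import numpy as np,cv2
from rig import *
def ray(n,u,v,z):
    c=calibration(n);T=np.array(c["pose"])
    k=np.array([[c["fx"],0,c["cx"]],[0,c["fy"],c["cy"]],[0,0,1.]])
    dist=next((np.array(c[q],float) for q in c if q.startswith("dist")),np.zeros(5))
    x,y=cv2.undistortPoints(np.array([[[u,v]]],float),k,dist)[0,0]
    d=T[:3,:3]@np.array([x,-y,-1]);o=T[:3,3]
    return o+d*(z-o[2])/d[2]
E
python3 - <<'E'
from h import *
print(calibration("top").keys())
for nm,u,v,z in[("RL",216,183,.075),("RR",309,160,.075),("FR",333,241,.075),("FL",238,268,.075),("dial",295,202,.117),("tab",250,227,.098),("beaker",345,184,.09)]:
    print(nm,ray("top",u,v,z).round(4))
print("dial side",ray("side",284.5,214,.117).round(4))
p=cv2.imread("pics/top0.png")
a=cv2.resize(p[150:280,190:370],None,fx=4.4,fy=4.4,interpolation=cv2.INTER_CUBIC)
cv2.imwrite("pics/c1.png",cv2.convertScaleAbs(a,alpha=1.5))
E
```

```text
dict_keys(['fx', 'fy', 'cx', 'cy', 'pose'])
RL [0.5971 0.1575 0.075 ]
RR [ 0.6427 -0.0985  0.075 ]
FR [ 0.4156 -0.1407  0.075 ]
FL [0.3644 0.1106 0.075 ]
dial [ 0.5175 -0.0486  0.117 ]
tab [0.4649 0.0718 0.098 ]
beaker [ 0.5631 -0.1863  0.09  ]
dial side [ 0.52   -0.0483  0.117 ]
```

View pics/c1.png

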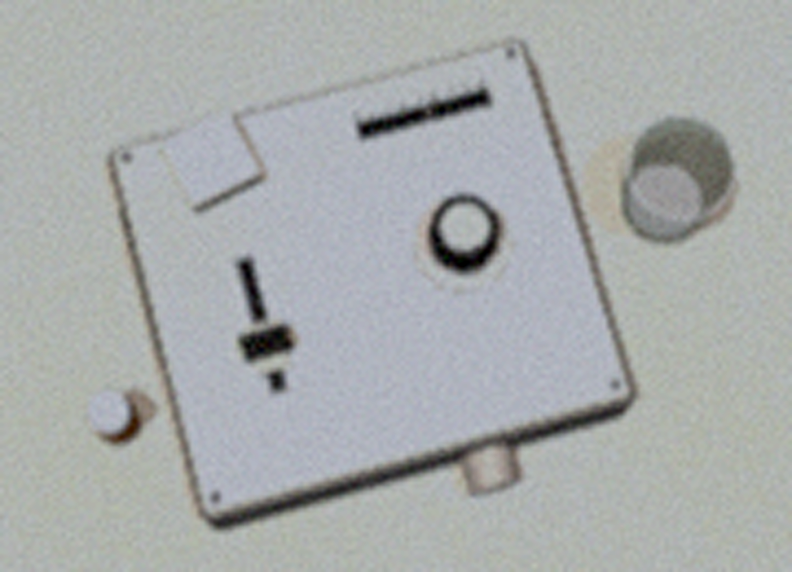

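The estimates of the dial agree within 4 mm: the side view gives (0.520, -0.048), the top view (0.520, -0.050) and the box corners (0.516, -0.052). The yaw is about 11° and the tab is at about (0.463, 0.071). I'll move above the dial now.

Call:
{"fn": "apply_moves", "kwargs": {"moves": [{"linear": [-51.3, -58.4, 0], "turn": 0, "jaw": 1}, {"linear": [-51.3, -58.4, 0], "turn": 0, "jaw": 1}, {"linear": [-51.3, -58.4, 0], "turn": 0, "jaw": 1}, {"linear": [-51.3, -58.4, 0], "turn": 0, "jaw": 1}, {"linear": [-51.3, -58.4, 0], "turn": 0, "jaw": 1}, {"linear": [-51.3, -58.4, 0], "turn": 0, "jaw": 1}, {"linear": [-51.3, -58.4, 0], "turn": 0, "jaw": 1}, {"linear": [-51.3, -58.4, 0], "turn": 0, "jaw": 1}, {"linear": [-51.3, -58.4, 0], "turn": 0, "jaw": 1}, {"linear": [-51.3, -58.4, 0], "turn": 0, "jaw": 1}]}}

```text
time_s: 1.7
ee_pos: [0.3986, 0.1984, 0.2118]
eef_rot: [0.001, 0.135, 0.991, 0.0]
force: [1.4, 1.5, 0.9]
width: 1.002
```

```bash
cat >> h.py <<'E'
from scipy.spatial.transform import Rotation as R
def st(target=None):
    s=get_state();q=s["eef_rot"];r=R.from_quat([q[1],q[2],q[3],q[0]])
    y=r.as_matrix()[:,1]
    print("t",round(s["time_s"],2),"p",s["ee_pos"].round(4),"jawdir",round(np.degrees(np.arctan2(y[1],y[0])),2),"q",s["joint_positions"].round(3),"F",s["force"].round(2),"M",s["torque"].round(3),"w",round(s["width"],3))
    if target is not None: print("to go tool cm",(r.inv().apply(np.array(target)-s["ee_pos"])*100).round(2))
E
python3 -c "
from h import *
st([.519,-.05,.15])"
```

```text
t 1.7 p [0.3986 0.1984 0.2118] jawdir 74.51 q [ 0.406 -0.185  2.069  0.     1.256 -0.895] F [1.37 1.51 0.92] M [ 0.007  0.014 -0.002] w 1.002
to go tool cm [-18.23 -20.73   6.18]
```

Call:
{"fn": "apply_moves", "kwargs": {"moves": [{"linear": [-18.2, -20.7, 0], "turn": 80, "jaw": 1}, {"linear": [-18.2, -20.7, 0], "turn": 80, "jaw": 1}, {"linear": [-18.2, -20.7, 0], "turn": 80, "jaw": 1}, {"linear": [-18.2, -20.7, 0], "turn": 80, "jaw": 1}, {"linear": [-18.2, -20.7, 0], "turn": 80, "jaw": 1}, {"linear": [-18.2, -20.7, 0], "turn": 80, "jaw": 1}, {"linear": [-18.2, -20.7, 0], "turn": 80, "jaw": 1}, {"linear": [-18.2, -20.7, 0], "turn": 80, "jaw": 1}, {"linear": [-18.2, -20.7, 0], "turn": 80, "jaw": 1}, {"linear": [-18.2, -20.7, 0], "turn": 80, "jaw": 1}]}}

```text
time_s: 2.7
ee_pos: [0.5188, -0.05, 0.212]
eef_rot: [0.0, 0.742, 0.671, 0.001]
force: [-0.2, 0.2, -1.3]
width: 1.0
```

```bash
python3 -c "
from h import *
st([.519,-.05,.14])
p,d=snapshot('side');cv2.imwrite('pics/s1.png',cv2.resize(p[130:290,180:400],None,fx=3.5,fy=3.5,interpolation=2))"
```

```text
t 2.7 p [ 0.5188 -0.05    0.212 ] jawdir -5.76 q [-1.440e-01 -3.000e-02  1.929e+00  1.000e-03  1.241e+00 -4.400e-02] F [-0.21  0.23 -1.33] M [-0.152  0.092  0.037] w 1.0
to go tool cm [-0.01  0.01  7.2 ]
```

View pics/s1.png

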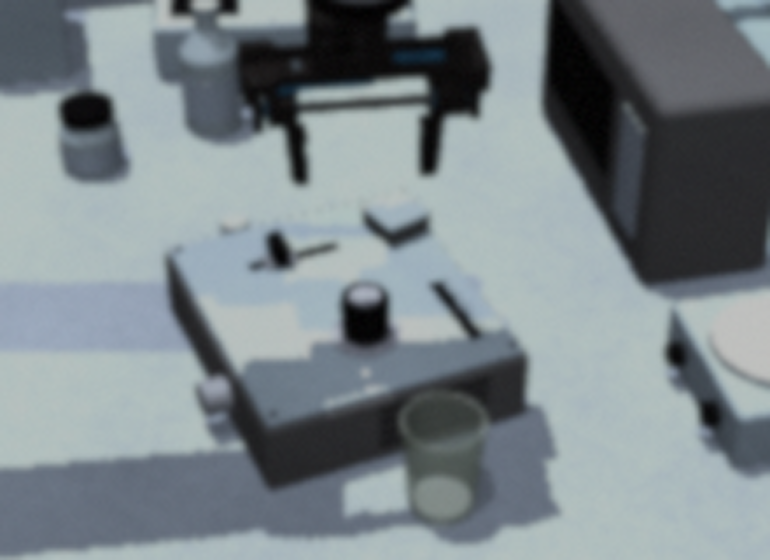

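The side crop shows the gripper over the dial. The silver top is at about (284,215) in full-image pixels, which matches the estimate. I'll turn to leave room for the anticlockwise travel and go down.

Call:
{"fn": "apply_moves", "kwargs": {"moves": [{"linear": [0, 0, 4], "turn": 50, "jaw": 1}, {"linear": [0, 0, 6], "turn": 50, "jaw": 1}, {"linear": [0, 0, 8], "turn": 50, "jaw": 1}, {"linear": [0, 0, 8], "turn": 50, "jaw": 1}, {"linear": [0, 0, 8], "turn": 50, "jaw": 1}, {"linear": [0, 0, 8], "turn": 50, "jaw": 1}, {"linear": [0, 0, 9], "turn": 50, "jaw": 1}, {"linear": [0, 0, 10.5], "turn": 50, "jaw": 1}, {"linear": [0, 0, 12.5], "turn": 50, "jaw": 1}, {"linear": [0, 0, 12.5], "turn": 50, "jaw": 1}]}}

```text
time_s: 3.75
ee_pos: [0.5156, -0.0493, 0.083]
eef_rot: [-0.002, 0.955, 0.296, -0.002]
force: [-0.2, 0.1, -0.2]
width: 1.0
```

Call:
{"fn": "apply_moves", "kwargs": {"moves": [{"jaw": 0.6}, {"jaw": 0.55}, {"jaw": 0.5}, {"jaw": 0.5}, {"jaw": 0.5}], "squeeze": 5}}

```text
validation failed for argument at $.mo...
```

```bash
python3 -c "
from h import *
st([.519,-.05,.087])"
```

```text
t 3.75 p [ 0.5156 -0.0493  0.083 ] jawdir -55.59 q [-1.440e-01  9.100e-02  2.059e+00  1.000e-03  9.970e-01  8.260e-01] F [-0.25  0.07 -0.21] M [-0.044  0.176 -0.02 ] w 1.0
to go tool cm [ 0.24  0.25 -0.41]
```

Call:
{"fn": "apply_moves", "kwargs": {"moves": [{"linear": [0.25, 0.25, -0.4], "turn": 0, "jaw": 0.6}, {"linear": [0.25, 0.25, -0.4], "turn": 0, "jaw": 0.55}, {"linear": [0.25, 0.25, -0.4], "turn": 0, "jaw": 0.5}, {"linear": [0.25, 0.25, -0.4], "turn": 0, "jaw": 0.5}, {"linear": [0.25, 0.25, -0.4], "turn": 0, "jaw": 0.5}, {"linear": [0.25, 0.25, -0.4], "turn": 0, "jaw": 0.5}], "squeeze": 5}}

```text
time_s: 4.35
ee_pos: [0.5193, -0.05, 0.0873]
eef_rot: [-0.001, 0.955, 0.296, -0.002]
force: [0.3, -0.1, 0.6]
width: 0.507
```

```bash
python3 -c "
from h import *
st([.519,-.05,.087])"
```

```text
t 4.35 p [ 0.5193 -0.05    0.0873] jawdir -55.59 q [-1.440e-01  9.200e-02  2.049e+00  1.000e-03  1.006e+00  8.250e-01] F [ 0.34 -0.1   0.56] M [-0.107  0.131  0.013] w 0.507
to go tool cm [-0.02 -0.01  0.03]
```

Call:
{"fn": "apply_moves", "kwargs": {"moves": [{"linear": [0, 0, 0], "turn": 0, "jaw": 0.47}, {"linear": [0, 0, 0], "turn": 0, "jaw": 0.4}, {"linear": [0, 0, 0], "turn": 0, "jaw": 0.4}, {"linear": [0, 0, 0], "turn": 0, "jaw": 0.4}, {"linear": [0, 0, 0], "turn": 0, "jaw": 0.4}], "squeeze": 8}}

```text
time_s: 4.85
ee_pos: [0.5187, -0.0493, 0.0872]
eef_rot: [-0.002, 0.955, 0.296, -0.002]
force: [-2.9, 5.2, 3.8]
width: 0.443
```

```bash
python3 -c "
from h import *
st([.519,-.05,.087])"
```

```text
t 4.85 p [ 0.5187 -0.0493  0.0872] jawdir -55.59 q [-1.440e-01  9.200e-02  2.049e+00  2.000e-03  1.007e+00  8.250e-01] F [-2.92  5.23  3.84] M [0.761 0.684 0.017] w 0.443
to go tool cm [-0.01  0.08  0.02]
```

Call:
{"fn": "apply_moves", "kwargs": {"moves": [{"linear": [0, -0.05, 0], "turn": 0, "jaw": 0.4}, {"linear": [0, -0.05, 0], "turn": 0, "jaw": 0.4}, {"linear": [0, -0.05, 0], "turn": 0, "jaw": 0.4}], "squeeze": 25}}

```text
time_s: 5.15
ee_pos: [0.5186, -0.0491, 0.0873]
eef_rot: [-0.002, 0.955, 0.296, -0.002]
force: [-1.1, 0.7, 0.9]
width: 0.432
```

```bash
python3 -c "
from h import *
st()"
```

```text
t 5.15 p [ 0.5186 -0.0491  0.0873] jawdir -55.59 q [-1.430e-01  9.100e-02  2.050e+00  2.000e-03  1.007e+00  8.260e-01] F [-1.12  0.66  0.92] M [ 0.086  0.258 -0.003] w 0.432
```

Call:
{"fn": "apply_moves", "kwargs": {"moves": [{"linear": [0, 0, 0], "turn": -5, "jaw": 0.4}, {"linear": [0, 0, 0], "turn": -10, "jaw": 0.4}, {"linear": [0, 0, 0], "turn": -10, "jaw": 0.4}]}}

```text
time_s: 5.45
ee_pos: [0.5187, -0.0492, 0.0873]
eef_rot: [-0.002, 0.926, 0.378, -0.002]
force: [-1.3, 1.5, 1.6]
width: 0.428
```

```bash
python3 -c "
from h import *
st()"
```

```text
t 5.45 p [ 0.5187 -0.0492  0.0873] jawdir -45.57 q [-1.430e-01  9.100e-02  2.050e+00  2.000e-03  1.007e+00  6.510e-01] F [-1.3   1.47  1.61] M [0.203 0.325 0.089] w 0.428
```

Call:
{"fn": "apply_moves", "kwargs": {"moves": [{"linear": [0, 0, 0], "turn": -5, "jaw": 0.4}, {"linear": [0, 0, 0], "turn": -5, "jaw": 0.4}]}}

```text
time_s: 5.65
ee_pos: [0.5186, -0.0493, 0.0873]
eef_rot: [-0.002, 0.909, 0.418, -0.002]
force: [-1.6, 1.1, 1.8]
width: 0.428
```

```bash
python3 -c "
from h import *
st()"
```

```text
t 5.65 p [ 0.5186 -0.0493  0.0873] jawdir -40.61 q [-1.430e-01  9.100e-02  2.050e+00  1.000e-03  1.007e+00  5.650e-01] F [-1.62  1.05  1.77] M [0.306 0.46  0.369] w 0.428
```

Call:
{"fn": "apply_moves", "kwargs": {"moves": [{"linear": [0, 0, 0], "turn": -5, "jaw": 0.4}, {"linear": [0, 0, 0], "turn": -5, "jaw": 0.4}]}}

```text
time_s: 5.85
ee_pos: [0.5186, -0.0492, 0.0873]
eef_rot: [-0.002, 0.89, 0.456, -0.002]
force: [-1.4, 2.3, 1.4]
width: 0.432
```

```bash
python3 -c "
from h import *
st()"
```

```text
t 5.85 p [ 0.5186 -0.0492  0.0873] jawdir -35.76 q [-1.430e-01  9.100e-02  2.050e+00  2.000e-03  1.007e+00  4.800e-01] F [-1.44  2.3   1.43] M [0.324 0.291 0.086] w 0.432
```

Call:
{"fn": "apply_moves", "kwargs": {"moves": [{"linear": [0, 0, 0], "turn": -5, "jaw": 0.4}, {"linear": [0, 0, 0], "turn": -5, "jaw": 0.4}]}}

```text
time_s: 6.05
ee_pos: [0.5187, -0.0491, 0.0873]
eef_rot: [-0.002, 0.87, 0.493, -0.002]
force: [-1.8, 2.7, 1.0]
width: 0.432
```

```bash
python3 -c "
from h import *
st()"
```

```text
t 6.05 p [ 0.5187 -0.0491  0.0873] jawdir -30.98 q [-1.430e-01  9.100e-02  2.050e+00  2.000e-03  1.007e+00  3.960e-01] F [-1.82  2.7   1.04] M [ 0.36   0.265 -0.198] w 0.432
```

Call:
{"fn": "apply_moves", "kwargs": {"moves": [{"linear": [0, 0, 0], "turn": -5, "jaw": 0.4}, {"linear": [0, 0, 0], "turn": -5, "jaw": 0.4}]}}

```text
time_s: 6.25
ee_pos: [0.5186, -0.0491, 0.0873]
eef_rot: [-0.002, 0.849, 0.529, -0.002]
force: [-1.1, 1.1, 2.3]
width: 0.429
```

```bash
python3 -c "
from h import *
st()"
```

```text
t 6.25 p [ 0.5186 -0.0491  0.0873] jawdir -26.15 q [-1.430e-01  9.100e-02  2.050e+00  2.000e-03  1.007e+00  3.120e-01] F [-1.07  1.08  2.25] M [0.241 0.387 0.139] w 0.429
```

The moment repeats every 20°, so the clicks can be felt: about zero at a rest, resisting 5° later, assisting after 10 to 15°. Two clicks down would be at jawdir about -15.6. I'll continue.

Call:
{"fn": "apply_moves", "kwargs": {"moves": [{"linear": [0, 0, 0], "turn": -5, "jaw": 0.4}, {"linear": [0, 0, 0], "turn": -5, "jaw": 0.4}], "squeeze": 32}}

```text
time_s: 6.45
ee_pos: [0.5186, -0.0492, 0.0873]
eef_rot: [-0.003, 0.826, 0.564, -0.002]
force: [-0.3, 2.6, 2.6]
width: 0.426
```

```bash
python3 -c "
from h import *
st()"
```

```text
t 6.45 p [ 0.5186 -0.0492  0.0873] jawdir -21.33 q [-1.430e-01  9.100e-02  2.050e+00  1.000e-03  1.007e+00  2.280e-01] F [-0.29  2.6   2.55] M [0.331 0.332 0.19 ] w 0.426
```

Call:
{"fn": "apply_moves", "kwargs": {"moves": [{"linear": [0, 0, 0], "turn": -5, "jaw": 0.4}, {"linear": [0, 0, 0], "turn": -5, "jaw": 0.4}]}}

```text
time_s: 6.65
ee_pos: [0.5186, -0.0492, 0.0873]
eef_rot: [-0.003, 0.801, 0.598, -0.002]
force: [-1.7, 2.8, 2.0]
width: 0.424
```

```bash
python3 -c "
from h import *
st()"
```

```text
t 6.65 p [ 0.5186 -0.0492  0.0873] jawdir -16.54 q [-1.430e-01  9.100e-02  2.050e+00  1.000e-03  1.007e+00  1.450e-01] F [-1.67  2.83  2.03] M [0.333 0.366 0.139] w 0.424
```

Call:
{"fn": "apply_moves", "kwargs": {"moves": [{"linear": [0, 0, 0], "turn": -4, "jaw": 0.4}, {"linear": [0, 0, 0], "turn": -4, "jaw": 0.4}]}}

```text
time_s: 6.85
ee_pos: [0.5186, -0.049, 0.0873]
eef_rot: [-0.003, 0.781, 0.624, -0.002]
force: [-1.3, 3.1, 1.8]
width: 0.428
```

```bash
python3 -c "
from h import *
st()"
```

```text
t 6.85 p [ 0.5186 -0.049   0.0873] jawdir -12.79 q [-1.430e-01  9.100e-02  2.050e+00  2.000e-03  1.007e+00  7.900e-02] F [-1.34  3.08  1.78] M [ 0.372  0.284 -0.162] w 0.428
```

Call:
{"fn": "apply_moves", "kwargs": {"moves": [{"linear": [0, 0, 0], "turn": -3, "jaw": 0.4}, {"linear": [0, 0, 0], "turn": -3, "jaw": 0.4}]}}

```text
time_s: 7.05
ee_pos: [0.5186, -0.049, 0.0872]
eef_rot: [-0.003, 0.767, 0.642, -0.001]
force: [-0.8, 2.9, 1.1]
width: 0.425
```

```bash
python3 -c "
from h import *
st()"
```

```text
t 7.05 p [ 0.5186 -0.049   0.0872] jawdir -10.11 q [-1.430e-01  9.100e-02  2.050e+00  2.000e-03  1.007e+00  3.200e-02] F [-0.75  2.92  1.1 ] M [ 0.338  0.301 -0.69 ] w 0.425
```

The moment is -0.69 N m, well above the click maximum of 0.25, so this is the stop, two clicks down from the start. I'll go back to rest 0 (jawdir about -15.6), let go so the dial settles, then grip again.

Call:
{"fn": "apply_moves", "kwargs": {"moves": [{"linear": [0, 0, 0], "turn": 5.5, "jaw": 0.4}, {"linear": [0, 0, 0], "turn": 5.5, "jaw": 0.4}, {"linear": [0, 0, 0], "turn": 5.5, "jaw": 0.4}]}}

```text
time_s: 7.35
ee_pos: [0.5186, -0.0491, 0.0873]
eef_rot: [-0.003, 0.796, 0.605, -0.002]
force: [-2.4, 2.4, 1.2]
width: 0.426
```

```bash
python3 -c "
from h import *
st()"
```

```text
t 7.35 p [ 0.5186 -0.0491  0.0873] jawdir -15.59 q [-1.430e-01  9.100e-02  2.050e+00  2.000e-03  1.007e+00  1.280e-01] F [-2.35  2.44  1.23] M [ 0.225  0.313 -0.052] w 0.426
```

Call:
{"fn": "apply_moves", "kwargs": {"moves": [{"linear": [0, 0, 0], "turn": 0, "jaw": 0.6}, {"linear": [0, 0, 0], "turn": 0, "jaw": 0.6}, {"linear": [0, 0, 0], "turn": 0, "jaw": 0.6}, {"linear": [0, 0, 0], "turn": 0, "jaw": 0.4}, {"linear": [0, 0, 0], "turn": 0, "jaw": 0.4}, {"linear": [0, 0, 0], "turn": 0, "jaw": 0.4}, {"linear": [0, 0, 0], "turn": 0, "jaw": 0.4}, {"linear": [0, 0, 0], "turn": 0, "jaw": 0.4}]}}

```text
time_s: 8.15
ee_pos: [0.5185, -0.0491, 0.0873]
eef_rot: [-0.003, 0.796, 0.605, -0.002]
force: [-1.3, -0.5, 0.3]
width: 0.425
```

```bash
python3 -c "
from h import *
st()"
```

```text
t 8.15 p [ 0.5185 -0.0491  0.0873] jawdir -15.58 q [-1.430e-01  9.100e-02  2.050e+00  2.000e-03  1.007e+00  1.280e-01] F [-1.29 -0.51  0.32] M [-0.124  0.197 -0.016] w 0.425
```

Call:
{"fn": "apply_moves", "kwargs": {"moves": [{"linear": [0, 0, 0], "turn": 5, "jaw": 0.4}, {"linear": [0, 0, 0], "turn": 5, "jaw": 0.4}]}}

```text
time_s: 8.35
ee_pos: [0.5185, -0.0493, 0.0873]
eef_rot: [-0.003, 0.822, 0.57, -0.002]
force: [-0.1, -1.6, 0.1]
width: 0.421
```

```bash
python3 -c "
from h import *
st()"
```

```text
t 8.35 p [ 0.5185 -0.0493  0.0873] jawdir -20.54 q [-1.430e-01  9.100e-02  2.050e+00  1.000e-03  1.007e+00  2.140e-01] F [-0.12 -1.6   0.15] M [-0.17   0.227  0.414] w 0.421
```

Call:
{"fn": "apply_moves", "kwargs": {"moves": [{"linear": [0, 0, 0], "turn": 5, "jaw": 0.4}, {"linear": [0, 0, 0], "turn": 10, "jaw": 0.4}, {"linear": [0, 0, 0], "turn": 15, "jaw": 0.4}, {"linear": [0, 0, 0], "turn": 15, "jaw": 0.4}]}}

```text
time_s: 8.75
ee_pos: [0.5185, -0.0492, 0.0873]
eef_rot: [-0.002, 0.889, 0.458, -0.002]
force: [-1.4, -0.1, 0.8]
width: 0.424
```

```bash
python3 -c "
from h import *
st()"
```

```text
t 8.75 p [ 0.5185 -0.0492  0.0873] jawdir -35.48 q [-1.430e-01  9.100e-02  2.050e+00  2.000e-03  1.007e+00  4.750e-01] F [-1.39 -0.13  0.84] M [-0.019  0.21  -0.02 ] w 0.424
```

Call:
{"fn": "apply_moves", "kwargs": {"moves": [{"linear": [0, 0, 0], "turn": 5, "jaw": 0.4}, {"linear": [0, 0, 0], "turn": 10, "jaw": 0.4}, {"linear": [0, 0, 0], "turn": 15, "jaw": 0.4}, {"linear": [0, 0, 0], "turn": 15, "jaw": 0.4}]}}

```text
time_s: 9.15
ee_pos: [0.5185, -0.0491, 0.0873]
eef_rot: [-0.002, 0.941, 0.339, -0.002]
force: [-0.9, 0.2, 0.7]
width: 0.427
```

```bash
python3 -c "
from h import *
st()"
```

```text
t 9.15 p [ 0.5185 -0.0491  0.0873] jawdir -50.39 q [-1.430e-01  9.100e-02  2.050e+00  2.000e-03  1.007e+00  7.350e-01] F [-0.93  0.17  0.73] M [-0.165  0.186 -0.414] w 0.427
```

The click pattern holds: rest 1 is at +20°. There are 65.2° left to the fifth click.

Call:
{"fn": "apply_moves", "kwargs": {"moves": [{"linear": [0, 0, 0], "turn": 7, "jaw": 0.4}, {"linear": [0, 0, 0], "turn": 14, "jaw": 0.4}, {"linear": [0, 0, 0], "turn": 21, "jaw": 0.4}, {"linear": [0, 0, 0], "turn": 28, "jaw": 0.4}, {"linear": [0, 0, 0], "turn": 35, "jaw": 0.4}, {"linear": [0, 0, 0], "turn": 42, "jaw": 0.4}, {"linear": [0, 0, 0], "turn": 45.2, "jaw": 0.4}, {"linear": [0, 0, 0], "turn": 45.2, "jaw": 0.4}]}}

```text
time_s: 9.95
ee_pos: [0.5184, -0.0491, 0.0873]
eef_rot: [-0.001, 0.999, -0.047, -0.003]
force: [-1.3, -0.5, -0.0]
width: 0.425
```

```bash
python3 -c "
from h import *
st()"
```

```text
t 9.95 p [ 0.5184 -0.0491  0.0873] jawdir -95.38 q [-1.440e-01  9.100e-02  2.050e+00  2.000e-03  1.007e+00  1.520e+00] F [-1.34 -0.48 -0.05] M [-0.135  0.254 -0.034] w 0.425
```

Call:
{"fn": "apply_moves", "kwargs": {"moves": [{"linear": [0, 0, 0], "turn": 5, "jaw": 0.4}, {"linear": [0, 0, 0], "turn": 10, "jaw": 0.4}, {"linear": [0, 0, 0], "turn": 15, "jaw": 0.4}, {"linear": [0, 0, 0], "turn": 20, "jaw": 0.4}, {"linear": [0, 0, 0], "turn": 20, "jaw": 0.4}, {"linear": [0, 0, 0], "turn": 20, "jaw": 0.4}]}}

```text
time_s: 10.55
ee_pos: [0.5184, -0.0491, 0.0873]
eef_rot: [-0.001, 0.976, -0.218, -0.003]
force: [-0.2, -0.0, -0.3]
width: 0.428
```

```bash
python3 -c "
from h import *
st()"
```

```text
t 10.55 p [ 0.5184 -0.0491  0.0873] jawdir -115.15 q [-1.440e-01  9.100e-02  2.050e+00  2.000e-03  1.007e+00  1.865e+00] F [-0.22 -0.02 -0.28] M [ 0.011  0.311 -0.019] w 0.428
```

The moment is about zero at +100°, so the dial is in the fifth click. I'll release it and rise.

Call:
{"fn": "apply_moves", "kwargs": {"moves": [{"linear": [0, 0, 0], "turn": 0, "jaw": 0.7}, {"linear": [0, 0, 0], "turn": 0, "jaw": 0.7}, {"linear": [0, 0, 0], "turn": 0, "jaw": 0.7}, {"linear": [0, 0, -3], "turn": 0, "jaw": 0.7}, {"linear": [0, 0, -6], "turn": 0, "jaw": 0.7}, {"linear": [0, 0, -9], "turn": 0, "jaw": 0.7}, {"linear": [0, 0, -9], "turn": 0, "jaw": 0.7}]}}

```text
time_s: 11.25
ee_pos: [0.5226, -0.0498, 0.1824]
eef_rot: [-0.001, 0.976, -0.217, 0.001]
force: [0.7, -0.0, 0.3]
width: 0.698
```

```bash
python3 -c "
from h import *
st([.4328,.0668,.177])"
```

```text
t 11.25 p [ 0.5226 -0.0498  0.1824] jawdir -115.11 q [-0.144 -0.002  1.958  0.002  1.183  1.865] F [ 0.71 -0.05  0.31] M [0.028 0.102 0.021] w 0.698
to go tool cm [-13.08  -6.75   0.52]
```

Call:
{"fn": "apply_moves", "kwargs": {"moves": [{"linear": [-4, -2, 0], "turn": -8, "jaw": 0}, {"linear": [-8, -4, 0], "turn": -16, "jaw": 0}, {"linear": [-13.1, -6.8, 0.5], "turn": -24, "jaw": 0}, {"linear": [-13.1, -6.8, 0.5], "turn": -32, "jaw": 0}, {"linear": [-13.1, -6.8, 0.5], "turn": -36, "jaw": 0}, {"linear": [-13.1, -6.8, 0.5], "turn": -36, "jaw": 0}, {"linear": [-13.1, -6.8, 0.5], "turn": -36, "jaw": 0}, {"linear": [-13.1, -6.8, 0.5], "turn": -36, "jaw": 0}]}}

```text
time_s: 12.05
ee_pos: [0.4329, 0.0671, 0.1768]
eef_rot: [-0.001, 0.996, 0.094, 0.001]
force: [0.3, 0.4, -0.2]
width: 0.007
```

```bash
python3 -c "
from h import *
st([.4328,.0668,.083])
p,d=snapshot('side');cv2.imwrite('pics/s2.png',cv2.resize(p[130:290,180:400],None,fx=3.5,fy=3.5,interpolation=2))"
```

```text
t 12.05 p [0.4329 0.0671 0.1768] jawdir -79.21 q [ 9.600e-02 -1.750e-01  2.126e+00  1.000e-03  1.188e+00  1.478e+00] F [ 0.34  0.36 -0.24] M [0.011 0.173 0.031] w 0.007
to go tool cm [-0.04  0.03  9.38]
```

View pics/s2.png

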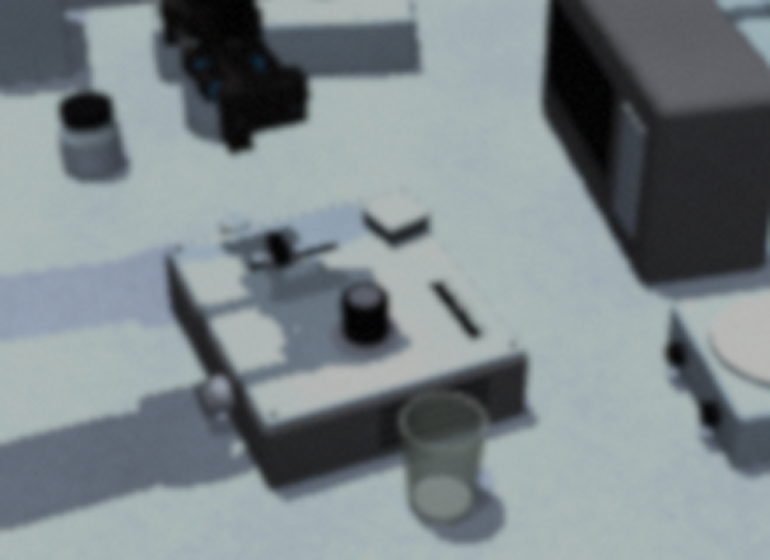

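The crop shows the closed fingers at (238,140), in front of the tab at (280,248). Nothing has been disturbed. I'll go down in front of the tab.

Call:
{"fn": "apply_moves", "kwargs": {"moves": [{"linear": [0, 0, 3], "turn": 0, "jaw": 0}, {"linear": [0, 0, 5], "turn": 0, "jaw": 0}, {"linear": [0, 0, 7], "turn": 0, "jaw": 0}, {"linear": [0, 0, 8], "turn": 0, "jaw": 0}, {"linear": [0, 0, 8.7], "turn": 0, "jaw": 0}, {"linear": [0, 0, 9.2], "turn": 0, "jaw": 0}, {"linear": [0, 0, 9.2], "turn": 0, "jaw": 0}, {"linear": [0, 0, 9.2], "turn": 0, "jaw": 0}]}}

```text
time_s: 12.9
ee_pos: [0.4339, 0.0672, 0.0856]
eef_rot: [-0.001, 0.996, 0.094, 0.002]
force: [0.1, 0.1, 0.6]
width: 0.004
```

```bash
python3 -c "
from h import *
st([.4642,.0729,.084])"
```

```text
t 12.9 p [0.4339 0.0672 0.0856] jawdir -79.2 q [ 9.600e-02 -7.300e-02  2.219e+00  1.000e-03  9.920e-01  1.478e+00] F [0.11 0.1  0.63] M [-0.024  0.177  0.004] w 0.004
to go tool cm [3.08 0.01 0.17]
```

Call:
{"fn": "apply_moves", "kwargs": {"moves": [{"linear": [0.5, 0, 0], "turn": 0, "jaw": 0}, {"linear": [1, 0, 0], "turn": 0, "jaw": 0}, {"linear": [1.5, 0, 0], "turn": 0, "jaw": 0}, {"linear": [2, 0, 0], "turn": 0, "jaw": 0}, {"linear": [2, 0, 0], "turn": 0, "jaw": 0}]}}

```text
time_s: 13.4
ee_pos: [0.4545, 0.0711, 0.0859]
eef_rot: [-0.001, 0.996, 0.094, 0.002]
force: [-0.3, 0.4, -0.2]
width: 0.008
```

```bash
python3 -c "
from h import *
st([.4937,.0786,.084])"
```

```text
t 13.4 p [0.4545 0.0711 0.0859] jawdir -79.2 q [ 1.000e-01 -3.200e-02  2.179e+00  1.000e-03  9.890e-01  1.482e+00] F [-0.31  0.42 -0.21] M [-0.042  0.147  0.007] w 0.008
to go tool cm [ 3.99 -0.    0.21]
```

Call:
{"fn": "apply_moves", "kwargs": {"moves": [{"linear": [0.5, 0, 0], "turn": 0, "jaw": 0}, {"linear": [1, 0, 0], "turn": 0, "jaw": 0}, {"linear": [1.5, 0, 0], "turn": 0, "jaw": 0}]}}

```text
time_s: 13.7
ee_pos: [0.4697, 0.074, 0.086]
eef_rot: [-0.001, 0.996, 0.094, 0.002]
force: [0.1, 0.5, -0.4]
width: 0.003
```

```bash
python3 -c "
from h import *
st([.4937,.0786,.084])"
```

```text
t 13.7 p [0.4697 0.074  0.086 ] jawdir -79.2 q [ 1.030e-01 -1.000e-03  2.149e+00  1.000e-03  9.890e-01  1.485e+00] F [ 0.06  0.5  -0.38] M [0.009 0.164 0.023] w 0.003
to go tool cm [ 2.44 -0.    0.21]
```

Call:
{"fn": "apply_moves", "kwargs": {"moves": [{"linear": [0.2, 0, 0], "turn": 0, "jaw": 0}, {"linear": [0.4, 0, 0], "turn": 0, "jaw": 0}, {"linear": [0.5, 0, 0], "turn": 0, "jaw": 0}]}}

```text
time_s: 14.0
ee_pos: [0.4747, 0.075, 0.086]
eef_rot: [-0.001, 0.996, 0.094, 0.002]
force: [0.0, -0.1, 0.4]
width: 0.007
```

```bash
python3 -c "
from h import *
st([.4937,.0786,.084])
p,d=snapshot('top');cv2.imwrite('pics/t2.png',cv2.resize(p[150:280,190:370],None,fx=4.4,fy=4.4,interpolation=2))"
```

```text
t 14.0 p [0.4747 0.075  0.086 ] jawdir -79.2 q [1.040e-01 9.000e-03 2.139e+00 1.000e-03 9.890e-01 1.486e+00] F [ 0.01 -0.07  0.45] M [-0.04   0.121  0.028] w 0.007
to go tool cm [ 1.93 -0.    0.21]
```

View pics/t2.png

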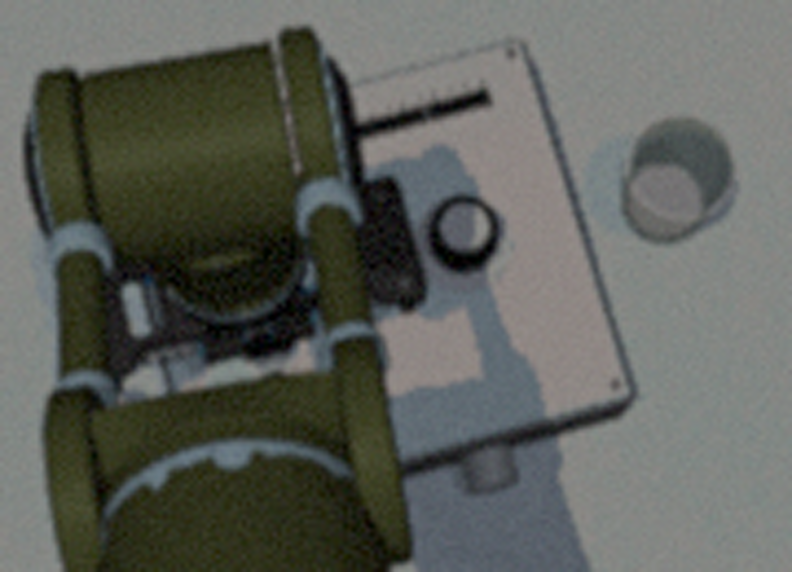

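The tab is hidden under the wrist. The dial and beaker are undisturbed. I'll keep pushing in small steps and watch the force for the hard end.

Call:
{"fn": "apply_moves", "kwargs": {"moves": [{"linear": [0.2, 0, 0], "turn": 0, "jaw": 0}, {"linear": [0.4, 0, 0], "turn": 0, "jaw": 0}]}}

```text
time_s: 14.25
ee_pos: [0.4787, 0.0757, 0.086]
eef_rot: [-0.001, 0.996, 0.094, 0.002]
force: [-0.1, 0.0, 0.4]
width: 0.002
```

Call:
{"fn": "apply_moves", "kwargs": {"moves": [{"linear": [0.2, 0, 0], "turn": 0, "jaw": 0}, {"linear": [0.3, 0, 0], "turn": 0, "jaw": 0}]}}

```text
time_s: 14.45
ee_pos: [0.4819, 0.0763, 0.086]
eef_rot: [-0.001, 0.996, 0.094, 0.002]
force: [-0.2, -0.0, -0.6]
width: 0.008
```

```bash
python3 -c "
from h import *
st([.4937,.0786,.084])
p,d=snapshot('side');cv2.imwrite('pics/s3.png',cv2.resize(p[150:270,220:340],None,fx=5,fy=5,interpolation=2))"
```

```text
t 14.45 p [0.4819 0.0763 0.086 ] jawdir -79.2 q [1.050e-01 2.300e-02 2.125e+00 1.000e-03 9.890e-01 1.487e+00] F [-0.19 -0.   -0.58] M [-0.021  0.156  0.009] w 0.008
to go tool cm [ 1.2  -0.01  0.21]
```

View pics/s3.png

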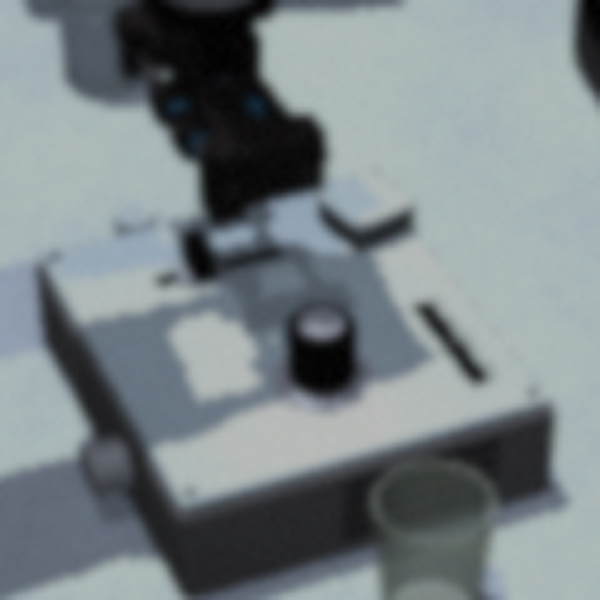

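```bash
python3 -c "
from h import *
print('tab top side',ray('side',260,198.5,.098), 'top',ray('top',250.9,227.7,.098))
print('tip?',ray('side',265,194,.086))
print('slot: ends top', ray('top',246,209,.075),ray('top',253.3,238,.075))
def proj(n,P):
    c=calibration(n);T=np.array(c['pose']);q=T[:3,:3].T@(np.array(P)-T[:3,3]);return c['cx']+c['fx']*q[0]/-q[2],c['cy']-c['fy']*q[1]/-q[2]
P=get_state()['ee_pos'];u=proj('side',P);print('tcp',u,((u[0]-220)*5,(u[1]-150)*5))
for nm,P in(('tab base',[.4642,.0729,.075]),('tab top',[.4642,.0729,.098]),('dialtop',[.5185,-.049,.117]),('FR',[.4156,-.1407,.075])):
  u=proj('side',P);print(nm,((u[0]-220)*5,(u[1]-150)*5))
"
```

```text
tab top side [0.46619203 0.07030757 0.098     ] top [0.46290967 0.06964341 0.098     ]
tip? [0.48826421 0.10796068 0.086     ]
slot: ends top [0.51891192 0.08093119 0.075     ] [0.43953406 0.06639623 0.075     ]
tcp (np.float64(264.77143748408935), np.float64(199.84218628241564)) (np.float64(223.85718742044673), np.float64(249.2109314120782))
tab base (np.float64(197.68955898595522), np.float64(270.03569604794234))
tab top (np.float64(196.19879064948577), np.float64(240.5493211254779))
dialtop (np.float64(320.14084997782646), np.float64(321.0154700653794))
FR (np.float64(173.9186922881423), np.float64(502.58980528262697))
```

```bash
python3 -c "
from h import *
def proj(n,P):
    c=calibration(n);T=np.array(c['pose']);q=T[:3,:3].T@(np.array(P)-T[:3,3]);return np.array([c['cx']+c['fx']*q[0]/-q[2],c['cy']-c['fy']*q[1]/-q[2]])
d=np.array([np.cos(-.1005),np.sin(-.1005),0])*.05
for s in(1,-1): print('s1 tips',(proj('side',np.array([.5188,-.05,.212])+s*d)-[180,130])*3.5)
print('s2 tip',(proj('side',[.4329,.0671,.1768])-[180,130])*3.5)
P=get_state()['ee_pos']
for dz in(0,.01,.02,.03): print('s3',(proj('side',P+[0,0,dz])-[220,150])*5)
p,dd=snapshot('side')
print(dd[188:204:2,256:276:2].round(3))
for u in(262,265,268):
  print([ (v, round(float(dd[v,u]),3)) for v in range(186,206,2)])
c=calibration('side');T=np.array(c['pose'])
for (u,v) in((266,190),(266,193),(268,196),(266,199),(270,199),(260,199)):
  z=dd[v,u];print(u,v,(T[:3,:3]@np.array([(u-c['cx'])/c['fx']*z,-(v-c['cy'])/c['fy']*z,-z])+T[:3,3]).round(4))
"
```

```text
s1 tips [425.68475686 197.16642852]
s1 tips [301.3516166  205.59005942]
s2 tip [238.87813102 172.54880914]
s3 [223.85718742 249.21093141]
s3 [223.31927371 236.36021391]
s3 [222.7769235  223.40350847]
s3 [222.23008165 210.33949843]
[[1.677 1.671 1.446 1.334 1.332 1.332 1.343 1.34  1.349 1.348]
 [1.672 1.675 1.456 1.334 1.337 1.341 1.344 1.34  1.348 1.355]
 [1.655 1.662 1.456 1.342 1.339 1.342 1.438 1.531 1.526 1.526]
 [1.518 1.519 1.516 1.433 1.436 1.446 1.519 1.523 1.515 1.517]
 [1.508 1.472 1.512 1.51  1.51  1.513 1.503 1.507 1.511 1.505]
 [1.463 1.46  1.458 1.499 1.495 1.503 1.496 1.495 1.501 1.491]
 [1.467 1.45  1.451 1.498 1.489 1.488 1.49  1.487 1.488 1.485]
 [1.464 1.453 1.45  1.456 1.483 1.481 1.481 1.481 1.479 1.478]]
[(186, 1.324), (188, 1.334), (190, 1.334), (192, 1.342), (194, 1.433), (196, 1.51), (198, 1.499), (200, 1.498), (202, 1.456), (204, 1.462)]
[(186, 1.323), (188, 1.341), (190, 1.332), (192, 1.343), (194, 1.437), (196, 1.512), (198, 1.5), (200, 1.496), (202, 1.48), (204, 1.473)]
[(186, 1.328), (188, 1.343), (190, 1.344), (192, 1.438), (194, 1.519), (196, 1.503), (198, 1.496), (200, 1.49), (202, 1.481), (204, 1.472)]
266 190 [ 0.4737 -0.0117  0.1845]
266 193 [0.4849 0.0634 0.1209]
268 196 [0.4978 0.1079 0.0767]
266 199 [0.4896 0.0998 0.0717]
270 199 [0.5023 0.0972 0.0715]
260 199 [0.4662 0.0712 0.0954]
```

The tab has not moved. It shows at (260,200) as before, and the depth image shows the visible fingertips about 20 mm higher than the reported TCP. The fingers therefore passed over the tab. I'll go back to the front and lower gently, watching the force for contact.

Call:
{"fn": "apply_moves", "kwargs": {"moves": [{"linear": [-1.5, 0, 0], "turn": 0, "jaw": 0}, {"linear": [-3, 0, 0], "turn": 0, "jaw": 0}, {"linear": [-4.8, 0, 0], "turn": 0, "jaw": 0}, {"linear": [-4.8, 0, 0], "turn": 0, "jaw": 0}, {"linear": [-4.8, 0, 0.3], "turn": 0, "jaw": 0}, {"linear": [-4.8, 0, 0.6], "turn": 0, "jaw": 0}, {"linear": [-4.8, 0, 0.6], "turn": 0, "jaw": 0}]}}

```text
time_s: 15.25
ee_pos: [0.4349, 0.0673, 0.0794]
eef_rot: [-0.001, 0.996, 0.094, 0.002]
force: [0.9, 0.1, -0.9]
width: 0.008
```

Call:
{"fn": "apply_moves", "kwargs": {"moves": [{"linear": [0, 0, 0.2], "turn": 0, "jaw": 0}, {"linear": [0, 0, 0.4], "turn": 0, "jaw": 0}, {"linear": [0, 0, 0.4], "turn": 0, "jaw": 0}]}}

```text
time_s: 15.55
ee_pos: [0.4347, 0.0674, 0.0749]
eef_rot: [-0.001, 0.996, 0.094, 0.002]
force: [-0.3, -0.2, 0.6]
width: 0.006
```

```bash
python3 -c "
from h import *
st([.4328,.0668,.07])
p,d=snapshot('side');cv2.imwrite('pics/s4.png',cv2.resize(p[150:250,200:320],None,fx=6,fy=6,interpolation=2))"
```

```text
t 15.55 p [0.4347 0.0674 0.0749] jawdir -79.2 q [ 9.600e-02 -5.700e-02  2.226e+00  1.000e-03  9.680e-01  1.478e+00] F [-0.3  -0.19  0.57] M [-0.019  0.157  0.029] w 0.006
to go tool cm [-0.2   0.02  0.49]
```

View pics/s4.png

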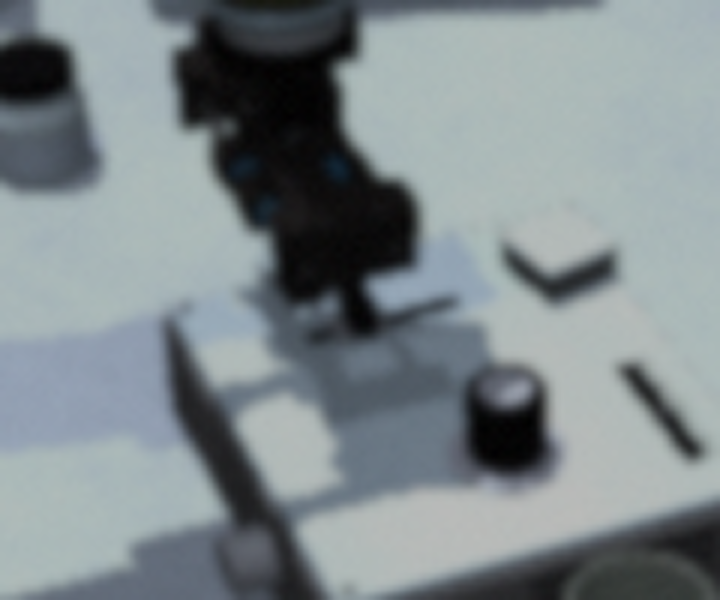

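Call:
{"fn": "apply_moves", "kwargs": {"moves": [{"linear": [0, 0, 0.2], "turn": 0, "jaw": 0}, {"linear": [0, 0, 0.4], "turn": 0, "jaw": 0}, {"linear": [0, 0, 0.4], "turn": 0, "jaw": 0}]}}

```text
time_s: 15.9
ee_pos: [0.4345, 0.0673, 0.0707]
eef_rot: [-0.001, 0.996, 0.094, 0.002]
force: [-0.2, 0.1, 0.1]
width: 0.003
```

Call:
{"fn": "apply_moves", "kwargs": {"moves": [{"linear": [0, 0, 0.2], "turn": 0, "jaw": 0}, {"linear": [0, 0, 0.4], "turn": 0, "jaw": 0}, {"linear": [0, 0, 0.4], "turn": 0, "jaw": 0}]}}

```text
time_s: 16.2
ee_pos: [0.4342, 0.0673, 0.0664]
eef_rot: [-0.001, 0.996, 0.094, 0.001]
force: [-0.3, 0.1, -0.4]
width: 0.004
```

Call:
{"fn": "apply_moves", "kwargs": {"moves": [{"linear": [0.5, 0, 0], "turn": 0, "jaw": 0}, {"linear": [1, 0, 0], "turn": 0, "jaw": 0}, {"linear": [1.5, 0, 0], "turn": 0, "jaw": 0}, {"linear": [2, 0, 0], "turn": 0, "jaw": 0}]}}

```text
time_s: 16.6
ee_pos: [0.4539, 0.0711, 0.0664]
eef_rot: [-0.001, 0.996, 0.094, 0.001]
force: [-2.3, -0.1, 2.0]
width: 0.007
```

```bash
python3 -c "
from h import *
st([.4937,.0786,.07])"
```

```text
t 16.6 p [0.4539 0.0711 0.0664] jawdir -79.19 q [ 1.000e-01 -4.000e-03  2.194e+00  1.000e-03  9.500e-01  1.482e+00] F [-2.33 -0.08  2.01] M [-0.034  0.55  -0.018] w 0.007
to go tool cm [ 4.05  0.01 -0.35]
```

There is now 2.3 N of contact, which matches the slide friction. I'll push on to the hard end.

Call:
{"fn": "apply_moves", "kwargs": {"moves": [{"linear": [0.4, 0, 0], "turn": 0, "jaw": 0}, {"linear": [0.8, 0, 0], "turn": 0, "jaw": 0}, {"linear": [1.2, 0, 0], "turn": 0, "jaw": 0}, {"linear": [1.6, 0, 0], "turn": 0, "jaw": 0}, {"linear": [1.8, 0, 0], "turn": 0, "jaw": 0}]}}

```text
time_s: 17.1
ee_pos: [0.4719, 0.0747, 0.0664]
eef_rot: [-0.001, 0.996, 0.094, 0.001]
force: [-1.6, 0.1, 2.0]
width: 0.007
```

Call:
{"fn": "apply_moves", "kwargs": {"moves": [{"linear": [0.2, 0, 0], "turn": 0, "jaw": 0}, {"linear": [0.4, 0, 0], "turn": 0, "jaw": 0}]}}

```text
time_s: 17.3
ee_pos: [0.4757, 0.0754, 0.0663]
eef_rot: [-0.001, 0.996, 0.094, 0.0]
force: [-5.6, 0.4, 2.2]
width: 0.005
```

Call:
{"fn": "apply_moves", "kwargs": {"moves": [{"linear": [0.2, 0, 0], "turn": 0, "jaw": 0}, {"linear": [0.2, 0, 0], "turn": 0, "jaw": 0}]}}

```text
time_s: 17.5
ee_pos: [0.4757, 0.0754, 0.0661]
eef_rot: [-0.0, 0.996, 0.094, -0.002]
force: [-8.1, -1.2, 6.2]
width: 0.004
```

The force rises to 8 N with no further travel, so this is the hard end. I'll back off, rise and check.

Call:
{"fn": "apply_moves", "kwargs": {"moves": [{"linear": [-0.5, 0, 0], "turn": 0, "jaw": 0}, {"linear": [-1.5, 0, 0], "turn": 0, "jaw": 0}, {"linear": [-2.5, 0, 0], "turn": 0, "jaw": 0}, {"linear": [-2.5, 0, -4], "turn": 0, "jaw": 0}, {"linear": [-2.5, 0, -8], "turn": 0, "jaw": 0}, {"linear": [-2.5, 0, -12], "turn": 0, "jaw": 0}, {"linear": [-2.5, 0, -12], "turn": 0, "jaw": 0}]}}

```text
time_s: 18.2
ee_pos: [0.4557, 0.071, 0.1927]
eef_rot: [-0.0, 0.996, 0.094, 0.004]
force: [0.6, 0.9, 0.2]
width: 0.003
```

Call:
{"fn": "apply_moves", "kwargs": {"moves": [{"linear": [0, 5, 0], "turn": 0, "jaw": 0}, {"linear": [0, 10, 0], "turn": 0, "jaw": 0}, {"linear": [0, 15, 0], "turn": 0, "jaw": 0}, {"linear": [0, 20, 0], "turn": 0, "jaw": 0}, {"linear": [0, 25, 0], "turn": 0, "jaw": 0}, {"linear": [0, 30, 0], "turn": 0, "jaw": 0}, {"linear": [0, 30, 0], "turn": 0, "jaw": 0}, {"linear": [0, 30, 0], "turn": 0, "jaw": 0}]}}

```text
time_s: 19.0
ee_pos: [0.5109, -0.2244, 0.1915]
eef_rot: [-0.001, 0.996, 0.093, 0.004]
force: [-0.5, 0.3, -0.3]
width: 0.004
```

```bash
python3 -c "
from h import *
st()
p,d=snapshot('top');cv2.imwrite('pics/t5.png',cv2.convertScaleAbs(cv2.resize(p[150:280,190:370],None,fx=4.4,fy=4.4,interpolation=2)[:,:,::-1],alpha=1.5))"
```

```text
t 19.0 p [ 0.5109 -0.2244  0.1915] jawdir -79.35 q [-0.462  0.053  1.883  0.006  1.2    0.92 ] F [-0.48  0.27 -0.26] M [-0.032  0.107  0.012] w 0.004
```

View pics/t5.png

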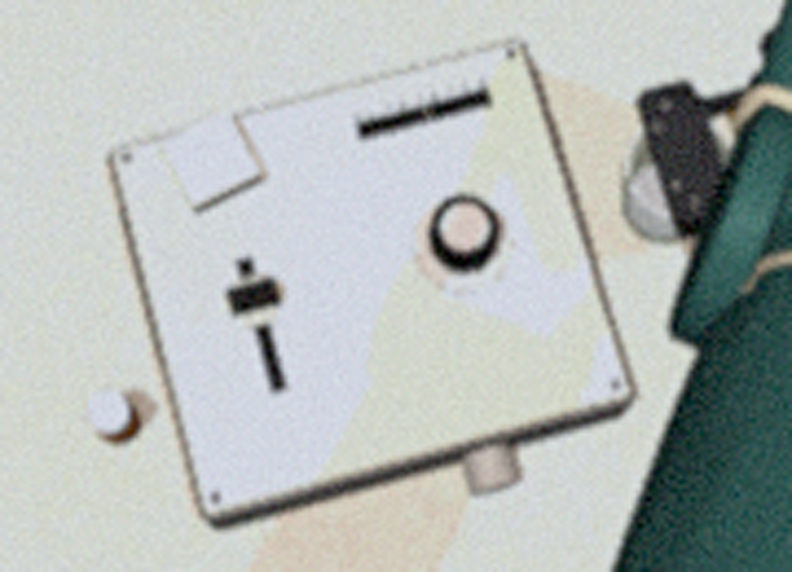

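The top view shows the tab moved along its slot from (268,342) to (254,295) in the crop. The dial, cuvette box and vial are unmoved. The beaker is half hidden by the gripper above it, and what shows is where it was. The gripper touches nothing, so I'll hand in.

```bash
python3 -c "
from h import *
a=ray('top',250.9,227.7,.098);b=ray('top',190+254/4.4,150+295/4.4,.098);print('tab travel mm',(np.linalg.norm(b-a)*1000).round(1))
print(finish_job())"
```

```text
tab travel mm 29.4
the job is handed in; nothing more can be done
None
```

I set the dial to the fifth click from its stop and pushed the shutter tab fully open, then handed the job in at about 19 s. All of this is judged by feel and pictures, because the hand-in reports no verdict.

- **Stop:** turning anticlockwise, the dial went through two clicks and then pushed back with 0.69 N m, 5.5° past a rest. I took that as the stop. Some ordinary click readings came out near 0.41 N m, above the stated 0.25, so the margin is smaller than I would like.
- **Fifth click:** I went back to rest 0, released, gripped again and turned 100° clockwise. The moment was close to zero at the rests I read (first, fourth and fifth clicks) before I let go. I did not try to read the scale mark.
- **Shutter:** my first push passed over the tab without touching it, because the visible fingertips were about 20 mm higher than the reported TCP. I lowered the tool and pushed again to the hard end: the force rose to 8 N with no more travel. The top view gives about 29.4 mm of tab travel, out of 30.
- **Bystanders and arm:** the last top view, of the light source and its surroundings, shows the cuvette box and vial unmoved. The beaker was partly hidden under the gripper, but what showed was in place. I did not check the wash bottle, jar, screwdriver or dish in it; the arm did not work near them. The arm is clear of everything.

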